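Brake lever check on a growth-room trolley handle

TASK

Check the brake of the rack trolley: with the backs of your fingers press the red hand lever in towards its bar until it stops short of the bar, hold it there for about two seconds without straining it, then let it spring all the way back. Press on the lever only: do not touch its bar and do not press the blue lever. Then record the check by pushing the yellow token along its strip, without lifting it, until it lies wholly in the green field, and leave the rack of tubes, the jar and the pen where they are.

Things in the scene. Friction and masses are not known exactly. Their poses are not given: they have to be found in the camera images.
- brake_stand: trolley push handle bolted to the bench, the one with the red brake lever: steel base 100 x 260 mm, 12 mm thick, two posts 22 mm thick at y = +-110 mm, a bar along y. Origin on the bench under the bar's middle, z up. The red lever is on the bar's -x side (towards the robot), pressed along the stand's +x to the bar. Nothing on it rises above 147 mm
- brake_bar: grip bar of that handle, black rubber on steel, 270 mm long along its y axis, 29 mm thick; origin in its middle, 130 mm above the bench. Not to be touched
- brake_hinge (a point): pivot of the red lever, at its height, 130 mm above the bench: 50 mm before the bar's axis (stand's -x) and 90 mm to the stand's +y. The clamp block that carries it lies between it and the bar
- brake_press (a point): press point of the red lever: centre of its blade, 110 mm from the pivot (40 mm short of its round tip); it moves with the lever, 28 mm in all. The blade is 12 mm thick (its outer face 6 mm from this point), 24 mm high, 130 mm above the bench
- brake_lever (a joint): swing of the red hand lever about its upright pivot, rad: 0 = released (leaning out from the bar by 0.28 rad), grows as it is pressed towards the bar, hard stop at 0.26 (then nearly parallel to the bar, about 25 mm of clear air left between lever and bar). A spring returns it to 0; pressed at the press point it needs about 4 N to start and 11 N at the stop
- lock_stand: second trolley push handle, the same in shape and sizes as brake_stand and lying the same way round, but with a blue swivel-lock lever, not part of this check; origin on the bench under the middle of its bar
- lock_press (a point): press point of the blue lever: centre of its blade, 110 mm from the pivot (40 mm short of its round tip); it moves with the lever, 28 mm in all. The blade is 12 mm thick (its outer face 6 mm from this point), 24 mm high, 130 mm above the bench
- lock_lever (a joint): swing of the blue hand lever, rad: 0 = released, grows as it is pressed, as the red one. Leave it alone
- strip: check strip fixed to the bench: board 64 x 236 mm, channel floor 6 mm above the bench, rails and end stops all round with tops 12 mm above the bench. Origin at the centre of its underside, y along it. The channel is 48 mm wide, y = -110 to +110 mm; red field y = -110 to -30, green field y = +40 to +110 mm (the end to the robot's left)
- token: yellow token, loose in the channel: block 44 mm (x, across) by 40 mm (y, along) by 22 mm high, black knob 24 mm across and 16 mm high on top, 80 g. Origin at the centre of its underside, 6 mm above the bench; starts in the red field. The block stands 16 mm above the rails, so fingertips passing over the rails can push it from its -y side
- tube_rack: loose white wire rack of ten culture tubes with seedlings, 60 x 150 mm, 150 mm tall; origin at the centre of its underside. Bystander
- jar: loose green glass jar, 70 mm across, 100 mm tall; origin at the centre of its underside. Bystander
- pen: loose marker pen, yellow and blue, 130 mm long along its y axis, 15 mm thick; origin at the centre of its underside. Bystander
Mind the look-alikes: they are no part of the job. Of the things like the token, leave any that is pink or white; of the rest the larger one is meant.

How it is judged:
By the outcome, as a careful person would: the job done as asked, in the order asked, and still so for the second after the job is handed in, with the robot touching nothing.
It also fails if it takes over 56 s, if anything falls off the work surface, if the arm or the gripper's body presses on something with over 40 N, if the wrist force passes 120 N, or if a joint passes its speed limit or range.

ROBOT

A 6-joint arm with a two-finger parallel gripper is mounted at the origin on the work surface. World frame = base frame: x ahead of the robot, y to its left, z up, the work surface at z = 0. Lengths are in m, angles in rad, forces in N, time in s.
With the tool pointing down it reaches from about 0.25 to 0.775 m from the base axis. Payload 8.9 kg.
Tool frame: the origin (TCP) lies on the centre line of the jaws, within the pads' length; the fingertips stand 22 mm ahead of it and the grasp point (between the pads) lies 3 mm ahead of it; z points along the fingers, y is the direction in which the jaws open and shut (so a half turn about z gives the same grasp; the last joint's range is limited). The gripper opens to 85 mm and grips with 20 to 120 N. Pads are 22 mm wide; open, the fingers measure 114 mm over their backs; the gripper's body (76 mm by 85 mm) begins 54 mm behind the grasp point. The pads swing forward as they close: fully open they stand 13 mm farther back than shut.
Start: joints at [1.098, 0.291, -0.153, 1.127, 0, 1.431], TCP at [0.172, 0.496, 0.253] pointing down, gripper open.
Joint ranges: [-2.52, 2.52], [-0.91, 1.74], [-1.3, 1.37], [-1.96, 2.02], [-1.52, 1.47], [-3.14, 3.14]. Speed limits (rad/s): [2.22, 2.22, 2.79, 3.14, 3.14, 3.14].

INTERFACE

Orientations are given as [roll, pitch, yaw] about the fixed x, y, z axes, in that order (R = Rz(yaw) Ry(pitch) Rx(roll)).
In Python, from cell import ctrl gives the robot as it stands.
- The arm moves only by the shell command python3 -m inch 'ROWS' [OPENING]. ROWS is JSON, a list of rows, each a list of 6 numbers: the shift along the tool's x, y, z in mm, then the turn, a rotation vector about the tool's x, y, z in degrees. In form: [[x, y, z, rx, ry, rz], ...]. A call has 1 to 12 rows; each row shifts and turns the pose as measured when the row begins, along the tool's axes as they then stand; what a row does not reach is not made up. A row lasts 1/8 s, in which the tool goes at most 62.5 mm and 10.7 degrees, less where a joint would pass 70% of its speed; a pose out of reach is approached as far as the arm can. A call with a gripper value outside its range is refused whole. OPENING is the gripper command: -1 is shut, 1 is fully open, values between are in proportion, set as the call begins (- or left out, the last holds). The fingers move at their own pace and stop on an object; the grip force is fixed at half the most. Time passes only in rows, so rows that do not move let the fingers close. It gives the time, the measured TCP pose, the force and the opening at its end, in the units of the state.
- ctrl.read_state(): the state, without advancing time (a new reading comes with each control period).
- ctrl.camera(name): name is "scene" or "top"; returns a dict with "image" (400x640x3 uint8, blue, green, red), "fx", "fy", "cx", "cy" (pixels), "R" (3x3) and "t" (3): a world point X has camera coordinates R X + t. Camera axes: x right, y down, z forward; pixel columns grow to the right and rows downward; lengths in m; the calibration is good to about 2 mm. A picture is of the moment at which its call begins. There is no depth.
- ctrl.sign_off(): hands the job in, once; it reports no verdict.
The state is a dict: "clock": time; "joints": joint angles; "joint_velocities": joint speeds; "tau": joint torques, N m; "ee_pos": TCP position; "tool_rot": TCP orientation; "force": force on the tool from outside, world axes, zero at the start; "moment": the same for the moment, N m; "finger_gap": opening from 0.0 (shut) to 1.0 (fully open).
Only numpy, scipy, OpenCV 4.12 (cv2) and the standard library are available. Lean on these libraries where they do the work, as an engineer would, in place of code of your own. Each camera call takes 0.05 s, during which the arm holds its last target.

## Working session

There is one attempt and no reset: what is moved stays moved. The work goes in short steps, Python scripts to look and compute and a shell command to move; the robot and the scene stay as the last step left them, time stands still between calls to the robot, and variables do not carry over. Pictures are saved under pics/ and viewed, and the job is handed in when it is done.

```bash
mkdir -p pics; ls; python3 - <<'E'
from cell import ctrl
import cv2,json
s=ctrl.read_state()
print({k:s[k] for k in ('clock','ee_pos','tool_rot','force','finger_gap')})
for n in('scene','top'):
    c=ctrl.camera(n); cv2.imwrite(f'pics/{n}0.png',c['image'])
    print(n,c['fx'],c['fy'],c['cx'],c['cy'],c['R'],c['t'])
E
```

```text
pics
{'clock': 0.0, 'ee_pos': array([0.17183022, 0.4956791 , 0.25272481]), 'tool_rot': array([-3.14033109e+00, -1.47223801e-04,  2.80783822e+00]), 'force': array([ 0.65855954, -0.36236888, -0.05392033]), 'finger_gap': 0.9970048997243327}
scene 490.7468258138466 490.7468258138466 309.02559289893446 195.22724831568257 [[ 0.16714945  0.98584136 -0.01333721]
 [ 0.77477408 -0.13970495 -0.6166098 ]
 [-0.60974271  0.09273267 -0.78715594]] [-0.11289252 -0.37272063  1.93412077]
top 456.09639181236196 456.09639181236196 327.1310764322056 192.63686383799003 [[-0.02377542 -0.99957866  0.01665009]
 [-0.99816803  0.02280842 -0.05603889]
 [ 0.05563551 -0.01795193 -0.99828975]] [0.01407691 0.57770329 1.29271187]
```

View pics/scene0.png

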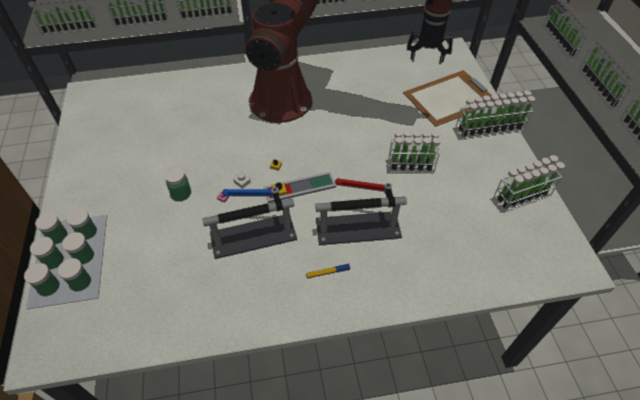

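View pics/top0.png

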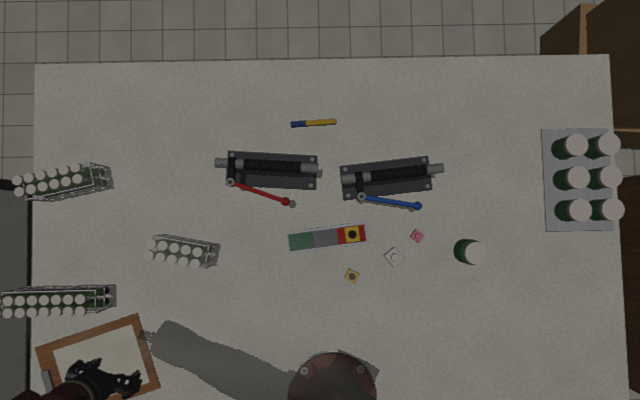

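The top view shows the red-lever stand around (270,170), the blue one around (390,178), and the strip at (327,237) with the yellow token at (352,234) in its red end. A smaller yellow token at (351,275) is a decoy, as are the white and pink ones. Next I'll measure.

```bash
cat > h.py <<'E'
import numpy as np,cv2
from cell import ctrl
def ray(c,u,v,z):
    K=np.array([(u-c['cx'])/c['fx'],(v-c['cy'])/c['fy'],1.]);R=np.array(c['R']);t=np.array(c['t'])
    C=-R.T@t;d=R.T@K
    return C+d*(z-C[2])/d[2]
def proj(c,X):
    q=np.array(c['R'])@np.array(X)+np.array(c['t']);return c['fx']*q[0]/q[2]+c['cx'],c['fy']*q[1]/q[2]+c['cy']
def tri(c1,p1,c2,p2):
    P=[np.array([[c['fx'],0,c['cx']],[0,c['fy'],c['cy']],[0,0,1]])@np.c_[c['R'],c['t']] for c in (c1,c2)]
    X=cv2.triangulatePoints(P[0],P[1],np.array(p1,float).reshape(2,1),np.array(p2,float).reshape(2,1));return (X[:3]/X[3]).ravel()
E
python3 - <<'E'
from h import *
T=ctrl.camera('top');S=ctrl.camera('scene')
for n,c,roi in(('top',T,(205,140,240,150)),('scene',S,(190,150,230,110))):
    x,y,w,h=roi; im=c['image'][y:y+h,x:x+w]; k=3.3
    cv2.imwrite(f'pics/{n}z.png',cv2.resize(im,None,fx=k,fy=k,interpolation=cv2.INTER_CUBIC))
    hsv=cv2.cvtColor(c['image'],cv2.COLOR_BGR2HSV);H,Sa,V=cv2.split(hsv)
    for nm,m in(('red',((H<6)|(H>174))&(Sa>150)&(V>60)),('blue',(H>100)&(H<125)&(Sa>140)&(V>60)),('yel',(H>18)&(H<32)&(Sa>130)&(V>80)),('green',(H>60)&(H<90)&(Sa>60)&(V>50))):
        nn,l,st,ce=cv2.connectedComponentsWithStats(m.astype('uint8'))
        for i in range(1,nn):
            if st[i,4]>25 and x-20<ce[i][0]<x+w+20 and y-10<ce[i][1]<y+h+10:
                cn=cv2.findContours((l==i).astype('uint8'),0,2)[0][0];r=cv2.minAreaRect(cn)
                print(n,nm,st[i],ce[i].round(1),np.round(cv2.boxPoints(r),1).tolist())
E
```

```text
top red [234 182  55  23 225] [262.4 193.1] [[232.8000030517578, 187.60000610351562], [234.89999389648438, 181.3000030517578], [289.29998779296875, 199.10000610351562], [287.20001220703125, 205.39999389648438]]
top red [359 225   6  16  70] [361.6 232.7] [[358.5, 225.39999389648438], [362.8999938964844, 224.89999389648438], [364.5, 239.89999389648438], [360.20001220703125, 240.39999389648438]]
top red [337 228   9  16 104] [340.7 235.6] [[336.1000061035156, 228.39999389648438], [342.8999938964844, 227.39999389648438], [345.1000061035156, 242.60000610351562], [338.20001220703125, 243.5]]
top blue [366 195  55  15 229] [394.  201.7] [[365.0, 202.0], [366.0, 194.89999389648438], [420.6000061035156, 202.39999389648438], [419.70001220703125, 209.5]]
top yel [344 226  16  17 160] [351.5 233.7] [[343.70001220703125, 227.3000030517578], [357.70001220703125, 225.5], [359.6000061035156, 240.39999389648438], [345.5, 242.1999969482422]]
top yel [345 270  13  13  48] [350.9 275.4] [[344.79998779296875, 277.3999938964844], [348.79998779296875, 269.3999938964844], [358.0, 274.0], [354.0, 282.0]]
to
[... 1047 characters left out ...]
[336.70001220703125, 270.5]]
scene yel [271 161  10   9  54] [275.6 165.2] [[271.0, 161.0], [280.0, 161.0], [280.0, 169.0], [271.0, 169.0]]
scene yel [278 182   9  13  56] [282.3 189.5] [[277.6000061035156, 193.1999969482422], [281.3999938964844, 181.8000030517578], [288.29998779296875, 184.10000610351562], [284.5, 195.5]]
scene green [310 175  22  13 186] [320.4 181. ] [[309.5, 178.6999969482422], [329.29998779296875, 174.3000030517578], [331.29998779296875, 183.39999389648438], [311.5, 187.8000030517578]]
scene green [167 177  23  24 312] [179.3 190.1] [[166.6999969482422, 183.10000610351562], [185.60000610351562, 176.8000030517578], [192.0, 196.0], [173.10000610351562, 202.3000030517578]]
```

View pics/topz.png

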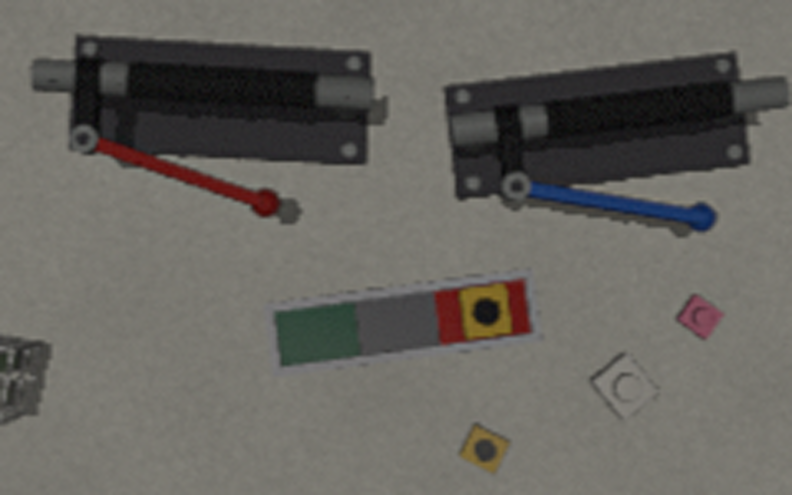

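View pics/scenez.png

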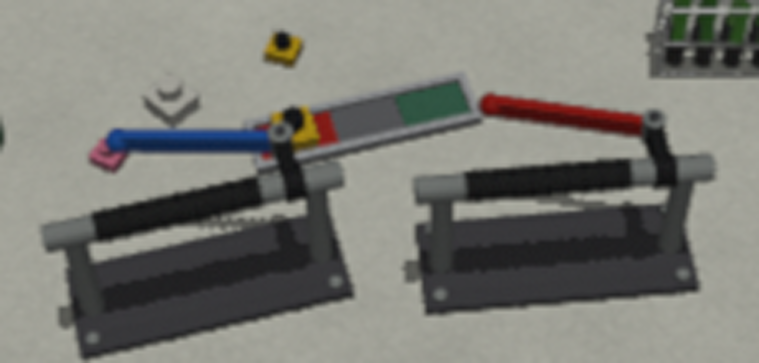

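```bash
python3 - <<'E'
from h import *
T=ctrl.camera('top');S=ctrl.camera('scene')
a=np.array([233.8,184.4]);b=np.array([288.2,202.2])
p=[ray(T,*q,.142) for q in (a,b)]
print('lever ends',p, 'len',np.linalg.norm(p[1]-p[0]))
print('stereo red centroid',tri(T,(262.4,193.1),S,(359.4,184.1)))
d=p[1]-p[0];print('angle lever',np.degrees(np.arctan2(d[1],d[0])))
# base plate, pivot
print('tip knob/pivot',ray(T,232,183,.145))
g=[ray(T,*q,.006) for q in [[288.4,234.6],[311.3,231.6],[313.3,246.7],[290.4,249.7]]]
print('green',np.round(g,4), np.mean(g,0))
print('redright',ray(T,364.5,232.6,.006))
t=[ray(T,*q,.028) for q in[[343.7,227.3],[357.7,225.5],[359.6,240.4],[345.5,242.2]]]
print('token',np.round(t,4),np.mean(t,0))
print('blue',ray(T,365.5,198.5,.142),ray(T,420.1,206,.142))
E
```

```text
lever ends [array([0.59770774, 0.24376249, 0.142     ]), array([0.54839253, 0.10413371, 0.142     ])] len 0.14808168615841413
stereo red centroid [0.57430043 0.17316261 0.1326659 ]
angle lever -109.45261218567984
tip knob/pivot [0.60119867 0.24778816 0.145     ]
green [[0.4603 0.1145 0.006 ]
 [0.4673 0.0486 0.006 ]
 [0.4239 0.0438 0.006 ]
 [0.417  0.1096 0.006 ]] [0.44211171 0.07916025 0.006     ]
redright [ 0.46067501 -0.10449738  0.006     ]
token [[ 0.4778 -0.0438  0.028 ]
 [ 0.4819 -0.0836  0.028 ]
 [ 0.4398 -0.0878  0.028 ]
 [ 0.4357 -0.0478  0.028 ]] [ 0.45879686 -0.06575374  0.028     ]
blue [ 0.55334916 -0.09631437  0.142     ] [ 0.530583   -0.23776709  0.142     ]
```

The zoomed views show the red lever running from its pivot ring at about top px (230.5,181.8) to its ball tip at (286,201). The strip's green end is on the left (+y). I'll cross-check the pivot and lever in both views and work out the moves.

```bash
python3 - <<'E'
from h import *
T=ctrl.camera('top');S=ctrl.camera('scene')
z=lambda u,v:(205+u/3.3,140+v/3.3); zs=lambda u,v:(190+u/3.3,150+v/3.3)
print('pivot stereo',tri(T,z(84,138),S,zs(653,117)))
print('tip stereo',tri(T,z(265,203),S,zs(489,104)))
piv=ray(T,*z(84,138),.147);tip=ray(T,*z(265,203),.135);print(piv,tip,np.linalg.norm((tip-piv)[:2]))
b0=ray(T,*z(45,75),.14);b1=ray(T,*z(360,90),.14)
d=b0-b1;print('bar ends',b0,b1,'yaw',np.degrees(np.arctan2(-d[0],d[1])))
l=tip-piv;la=np.arctan2(l[1],l[0]);print('lever ang',np.degrees(la),'yaw from lever',np.degrees(la)+106.04)
u=np.array([np.cos(la),np.sin(la)]);pp=piv[:2]+.11*u;print('press',pp)
yaw=la+np.radians(106.04)
a=yaw-np.pi/2-.02;pf=piv[:2]+.11*np.array([np.cos(a),np.sin(a)]);print('press end',pf)
n=np.array([np.cos(np.radians(-8)),np.sin(np.radians(-8))])
print('pre',pp-n*.045,'contact',pp-n*.0205,'final',pf-n*.0205)
for nm,uv,h in(('rack',(185,250),.15),('jar',(468,252),.1),('pen',(313,123),.015)):print(nm,ray(T,*uv,h))
# strip axis
g=np.array([.4421,.0792]);t=np.array([.4588,-.0658]);d=g-t;print('strip dir',np.degrees(np.arctan2(-d[0],d[1])),np.linalg.norm(d))
E
```

```text
pivot stereo [0.60456854 0.25308776 0.14517416]
tip stereo [0.55088565 0.11308115 0.1302892 ]
[0.60417778 0.2513386  0.147     ] [0.55060611 0.11209932 0.135     ] 0.14918947641426977
bar ends [0.6551705  0.28267401 0.14      ] [0.63788529 0.03521717 0.14      ] yaw -3.9956994670826567
lever ang -111.04399811495814 yaw from lever -5.0039981149581365
press [0.56467845 0.14867505]
press end [0.59239345 0.14197165]
pre [0.52011639 0.15493784] contact [0.54437796 0.1515281 ] final [0.57209295 0.1448247 ]
rack [0.43253836 0.3680634  0.15      ]
jar [ 0.40530604 -0.37150652  0.1       ]
pen [0.78074649 0.03669264 0.015     ]
strip dir 6.569945853329785 0.14595852150525507
```

```bash
python3 -m inch '[[-55,-26,0,0,0,0],[-55,-26,0,0,0,0],[-55,-26,0,0,0,0],[-55,-26,0,0,0,0],[-55,-26,0,0,0,0],[-55,-26,0,0,0,0],[-55,-26,0,0,0,0],[-54,-26,0,0,0,0],[0,0,0,0,0,10],[0,0,0,0,0,10],[0,0,0,0,0,10],[0,0,0,0,0,10]]' -1
```

```text
clock: 1.9
ee_pos: [0.5308, 0.1455, 0.253]
tool_rot: [3.137, -0.0, 2.091]
force: [0.5, 0.1, -0.1]
finger_gap: -0.001
```

```bash
python3 -m inch '[[0,0,0,0,0,10],[0,0,0,0,0,10],[0,0,0,0,0,10],[0,0,0,0,0,8],[0,0,0,0,0,0]]' ; python3 - <<'E'
from h import *
T=ctrl.camera('top');S=ctrl.camera('scene')
s=ctrl.read_state();print(s['ee_pos'],s['tool_rot'])
cv2.imwrite('pics/s1.png',cv2.resize(S['image'][60:260,200:440],None,fx=3.2,fy=2.9,interpolation=2))
p=s['ee_pos']
print(proj(S,p),proj(S,p-[0,0,.022]),proj(S,p-[0,0,.035]))
E
```

```text
clock: 2.52
ee_pos: [0.5307, 0.1453, 0.2529]
tool_rot: [3.139, -0.003, 1.405]
force: [0.2, -0.0, 0.0]
finger_gap: -0.003
[0.53071071 0.14535813 0.25285281] [ 3.13892749e+00 -2.93912589e-03  1.40762434e+00]
(np.float64(348.8865424717619), np.float64(147.78441587076315)) (np.float64(348.5077722404643), np.float64(152.96977596824462)) (np.float64(348.2881987194975), np.float64(155.97573493757716))
```

View pics/s1.png

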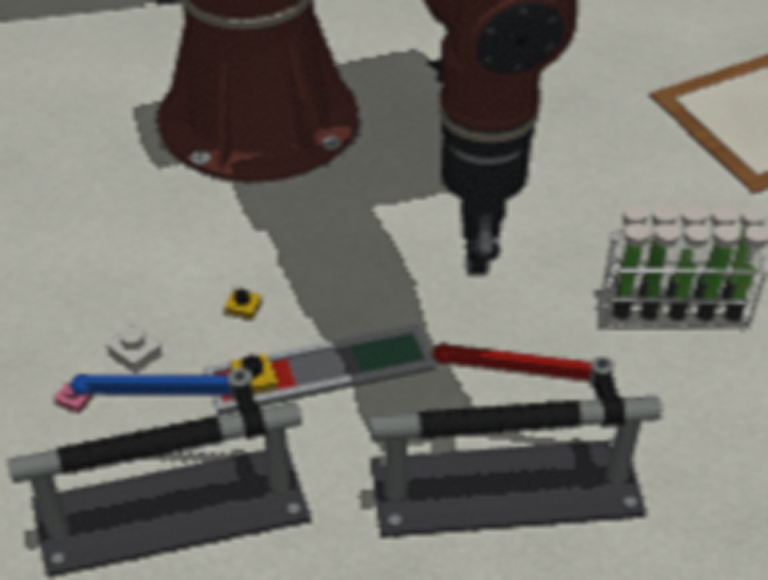

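The shut fingertips show at about (348,154), which fits 22 mm ahead of the TCP. Next I go to the standoff in front of the lever and descend.

```bash
python3 -m inch '[[8,-13,0,0,0,0],[0,0,40,0,0,0],[0,0,40,0,0,0],[0,0,38,0,0,0],[0,0,0,0,0,0]]' ; python3 - <<'E'
from h import *
T=ctrl.camera('top');S=ctrl.camera('scene')
cv2.imwrite('pics/s2.png',cv2.resize(S['image'][100:240,280:440],None,fx=4.5,fy=4.1,interpolation=2))
cv2.imwrite('pics/t2.png',cv2.resize(T['image'][120:240,200:360],None,fx=4.5,fy=4.5,interpolation=2))
E
```

```text
clock: 3.25
ee_pos: [0.5168, 0.1588, 0.1332]
tool_rot: [3.138, -0.004, 1.418]
force: [-0.1, 0.8, -0.5]
finger_gap: -0.007
```

View pics/s2.png

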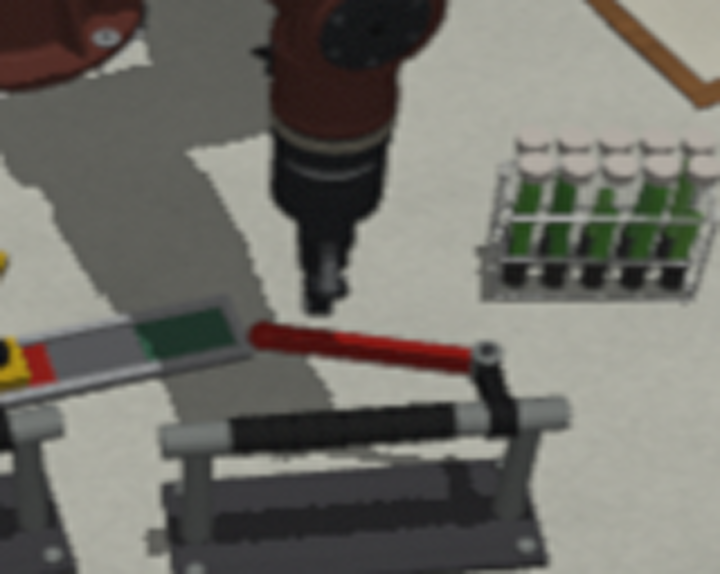

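View pics/t2.png

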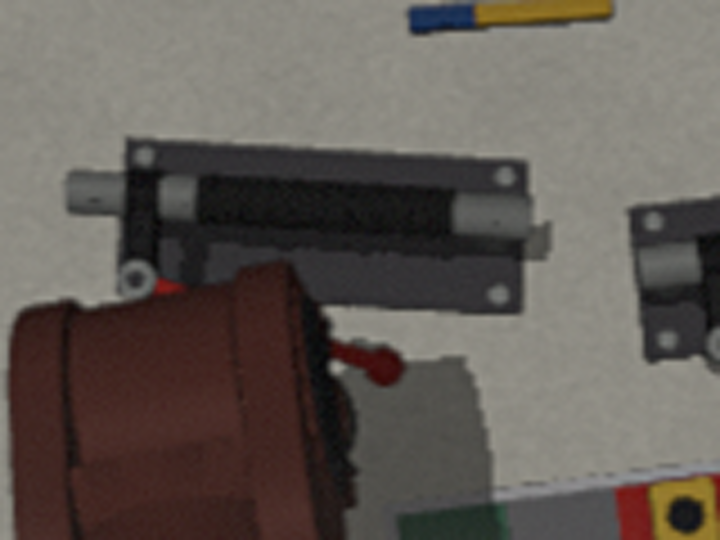

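The fingers sit about 25 mm in front of the red blade, just on the pivot side of the press point. I approach in small steps and watch the force.

```bash
python3 -m inch '[[-7,10,0,0,0,0],[0,9,0,0,0,0],[0,0,0,0,0,0]]'; python3 -m inch '[[0,3,0,0,0,0],[0,3,0,0,0,0],[0,0,0,0,0,0]]'
```

```text
clock: 3.72
ee_pos: [0.541, 0.1488, 0.1404]
tool_rot: [3.126, -0.008, 1.418]
force: [-1.5, -0.1, -0.1]
finger_gap: 0.005
clock: 4.1
ee_pos: [0.5451, 0.1475, 0.1402]
tool_rot: [3.13, -0.007, 1.417]
force: [-3.5, 0.5, 3.6]
finger_gap: -0.002
```

```bash
python3 -m inch '[[0,-7,0,0,0,0],[0,0,8,0,0,0],[0,0,0,0,0,0],[0,0,0,0,0,0]]'; python3 -m inch '[[0,0,0,0,0,0],[0,0,0,0,0,0]]'
```

```text
clock: 4.6
ee_pos: [0.5392, 0.1492, 0.1318]
tool_rot: [3.127, -0.008, 1.418]
force: [0.6, 0.3, -0.0]
finger_gap: -0.0
clock: 4.85
ee_pos: [0.5396, 0.1492, 0.132]
tool_rot: [3.126, -0.008, 1.418]
force: [-0.6, 0.3, 0.7]
finger_gap: 0.0
```

```bash
python3 -m inch '[[0,4,0,0,0,0],[0,4,0,0,0,0],[0,4,0,0,0,0],[0,0,0,0,0,0]]'; python3 -m inch '[[0,4,0,0,0,0],[0,4,0,0,0,0],[0,0,0,0,0,0]]'
```

```text
clock: 5.35
ee_pos: [0.5492, 0.1466, 0.1314]
tool_rot: [3.133, -0.006, 1.417]
force: [-3.4, 1.7, 3.4]
finger_gap: -0.002
clock: 5.72
ee_pos: [0.5549, 0.1451, 0.1311]
tool_rot: [3.137, -0.004, 1.417]
force: [-5.7, 1.2, 5.3]
finger_gap: 0.005
```

```bash
python3 - <<'E'
from h import *
T=ctrl.camera('top');S=ctrl.camera('scene')
s=ctrl.read_state();print(s['force'],s['moment'],s['tau'])
cv2.imwrite('pics/s3.png',cv2.resize(S['image'][120:220,310:420],None,fx=7,fy=5.9,interpolation=2))
E
```

```text
[-6.15369124 -0.01732028  3.51045164] [ 0.02505659  1.12227182 -0.04307855] [-1.00894164e+00 -6.08419633e+01  3.21154189e+01 -2.47552603e+00
 -2.37617651e-01 -4.82722779e-02]
```

View pics/s3.png

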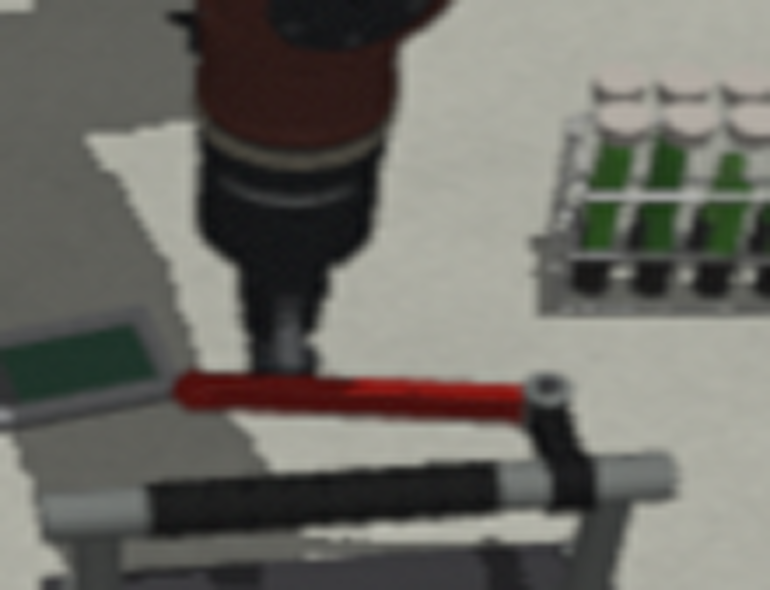

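The lever is about a third of the way in, with the finger backs on the blade and 6 N as expected. I continue.

```bash
python3 -m inch '[[0,4,0,0,0,0],[0,4,0,0,0,0],[0,0,0,0,0,0]]'; python3 -m inch '[[0,4,0,0,0,0],[0,0,0,0,0,0]]'
```

```text
clock: 6.2
ee_pos: [0.5599, 0.1437, 0.131]
tool_rot: [-3.141, -0.003, 1.418]
force: [-6.9, 1.5, 4.8]
finger_gap: -0.001
clock: 6.45
ee_pos: [0.5619, 0.1433, 0.131]
tool_rot: [-3.137, -0.002, 1.418]
force: [-6.6, 0.9, 6.0]
finger_gap: 0.001
```

```bash
python3 -m inch '[[0,4,0,0,0,0],[0,4,0,0,0,0],[0,0,0,0,0,0]]'; python3 -m inch '[[0,4,0,0,0,0],[0,2,0,0,0,0]]';python3 -m inch '[[0,2,0,0,0,0],[0,0,0,0,0,0]]'
```

```text
clock: 6.82
ee_pos: [0.5662, 0.1423, 0.1311]
tool_rot: [-3.13, -0.002, 1.419]
force: [-8.6, 0.9, 6.4]
finger_gap: -0.0
clock: 7.08
ee_pos: [0.5693, 0.1418, 0.1311]
tool_rot: [-3.125, -0.001, 1.42]
force: [-9.8, 0.6, 7.6]
finger_gap: -0.0
clock: 7.32
ee_pos: [0.5684, 0.1419, 0.1312]
tool_rot: [-3.119, -0.001, 1.421]
force: [-9.7, -0.2, 7.8]
finger_gap: 0.001
```

```bash
python3 -m inch '[[0,3,0,-0.7,0,0],[0,3,0,-0.7,0,0],[0,2,0,0,0,0]]'; python3 -m inch '[[0,2,0,0,0,0],[0,2,0,0,0,0]]'
```

```text
clock: 7.7
ee_pos: [0.5715, 0.1413, 0.131]
tool_rot: [-3.135, -0.001, 1.422]
force: [-10.3, -0.1, 7.3]
finger_gap: -0.003
clock: 7.95
ee_pos: [0.5721, 0.1412, 0.131]
tool_rot: [-3.129, -0.0, 1.423]
force: [-12.0, 1.1, 8.6]
finger_gap: -0.007
```

```bash
python3 -m inch '[[0,3,0,0,0,0],[0,3,0,0,0,0]]'; python3 - <<'E'
from h import *
S=ctrl.camera('scene');T=ctrl.camera('top')
cv2.imwrite('pics/s4.png',cv2.resize(S['image'][120:220,310:420],None,fx=7,fy=5.9,interpolation=2))
im=S['image'];H,Sa,V=cv2.split(cv2.cvtColor(im,cv2.COLOR_BGR2HSV))
m=(((H<6)|(H>174))&(Sa>150)&(V>60));m[:, :330]=0
ys,xs=np.nonzero(m);a=np.polyfit(xs,ys,1)
q=[ray(S,x,np.polyval(a,x),.134) for x in(xs.min(),xs.max())];d=q[0]-q[1];print(q,'lever ang (top-face)',np.degrees(np.arctan2(d[1],d[0])))
print(ctrl.read_state()['force'])
E
```

```text
clock: 8.2
ee_pos: [0.5723, 0.1412, 0.131]
tool_rot: [-3.119, -0.0, 1.425]
force: [-17.4, 1.3, 13.3]
finger_gap: -0.003
[array([0.59158279, 0.09837752, 0.134     ]), array([0.6035486, 0.2438541, 0.134    ])] lever ang (top-face) -94.70213701903498
[-17.04554297   0.73063167  14.91310672]
```

View pics/s4.png

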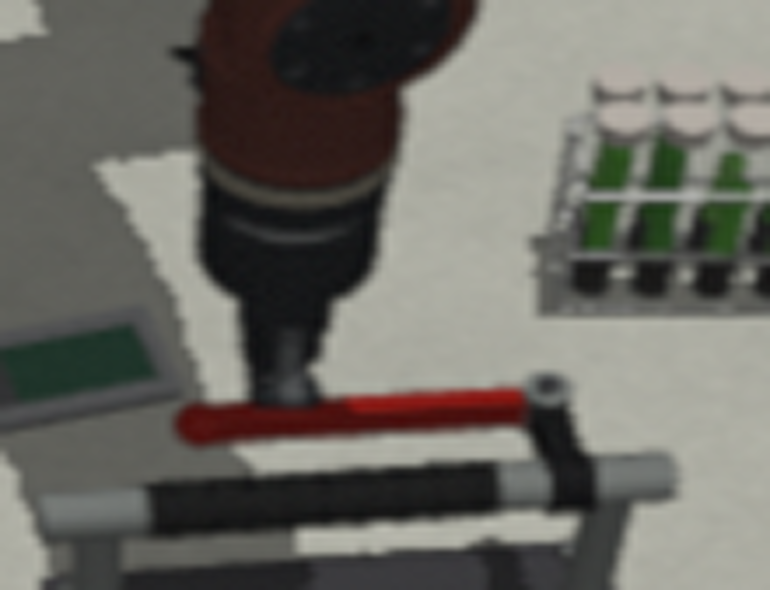

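The lever is at its stop: the motion has stalled at x=0.572, and the lever angle is -94.7° with clear air to the bar. The force of 17 N is more than needed, so I ease it to about 12 N and hold.

```bash
python3 -m inch '[[0,1,-0.5,-0.3,0,0],[0,1.5,-0.5,-0.3,0,0]]'; python3 -m inch '[[0,2,0,-0.2,0,0],[0,2,0,-0.2,0,0]]'
```

```text
clock: 8.55
ee_pos: [0.5705, 0.1414, 0.1313]
tool_rot: [-3.121, 0.0, 1.426]
force: [-10.5, 0.9, 2.9]
finger_gap: 0.004
clock: 8.8
ee_pos: [0.571, 0.1413, 0.1311]
tool_rot: [-3.122, 0.001, 1.427]
force: [-10.5, -0.1, 7.8]
finger_gap: 0.003
```

```bash
python3 -m inch '[[0,3,-0.3,-0.3,0,0],[0,2.5,-0.3,-0.3,0,0]]'; python3 -m inch '[[0,2.3,-0.2,-0.2,0,0],[0,2.3,-0.2,-0.2,0,0],[0,2.3,-0.2,-0.2,0,0],[0,2.3,-0.2,-0.2,0,0]]'
```

```text
clock: 9.05
ee_pos: [0.5722, 0.1411, 0.1311]
tool_rot: [-3.124, 0.001, 1.428]
force: [-13.3, 0.8, 7.6]
finger_gap: 0.005
clock: 9.55
ee_pos: [0.5721, 0.1411, 0.1312]
tool_rot: [-3.121, 0.002, 1.431]
force: [-13.0, 0.3, 8.1]
finger_gap: 0.0
```

```bash
python3 -m inch '[[0,2.3,-0.2,-0.2,0,0],[0,2.3,-0.2,-0.2,0,0],[0,2.3,-0.2,-0.2,0,0],[0,2.3,-0.2,-0.2,0,0],[0,2.3,-0.2,-0.2,0,0],[0,2.3,-0.2,-0.2,0,0]]';python3 -m inch '[[0,2.3,-0.2,-0.3,0,0],[0,2.3,-0.2,-0.3,0,0],[0,2.3,-0.2,-0.3,0,0],[0,2.3,-0.2,-0.3,0,0]]'
```

```text
clock: 10.3
ee_pos: [0.5721, 0.1411, 0.1312]
tool_rot: [-3.117, 0.003, 1.434]
force: [-13.0, 1.3, 8.1]
finger_gap: 0.004
clock: 10.8
ee_pos: [0.5721, 0.141, 0.1312]
tool_rot: [-3.121, 0.004, 1.437]
force: [-11.9, 0.7, 8.0]
finger_gap: -0.002
```

Held for about 2 s at 12–13 N. Now I back straight off.

```bash
python3 -m inch '[[0,-6,0,0,0,0],[0,-8,0,0,0,0],[0,-10,0,0,0,0],[0,-14,0,0,0,0],[0,-16,0,0,0,0],[0,-16,0,0,0,0],[0,0,0,-1,0,0],[0,0,0,0,0,0]]'; python3 - <<'E'
from h import *
S=ctrl.camera('scene');T=ctrl.camera('top')
cv2.imwrite('pics/s5.png',cv2.resize(S['image'][120:220,310:420],None,fx=7,fy=5.9,interpolation=2))
im=S['image'];H,Sa,V=cv2.split(cv2.cvtColor(im,cv2.COLOR_BGR2HSV))
m=(((H<6)|(H>174))&(Sa>150)&(V>60));m[:, :330]=0
ys,xs=np.nonzero(m);a=np.polyfit(xs,ys,1)
q=[ray(S,x,np.polyval(a,x),.134) for x in(xs.min(),xs.max())];d=q[0]-q[1];print(q,'lever ang (top-face)',np.degrees(np.arctan2(d[1],d[0])),xs.min(),xs.max(),ys.min(),ys.max())
E
```

```text
clock: 11.8
ee_pos: [0.5006, 0.1527, 0.1335]
tool_rot: [3.142, -0.0, 1.439]
force: [-0.6, 0.8, -0.2]
finger_gap: 0.001
[array([0.55132412, 0.10661462, 0.134     ]), array([0.60010183, 0.24166294, 0.134     ])] lever ang (top-face) -109.85906600220592 336 383 179 189
```

View pics/s5.png

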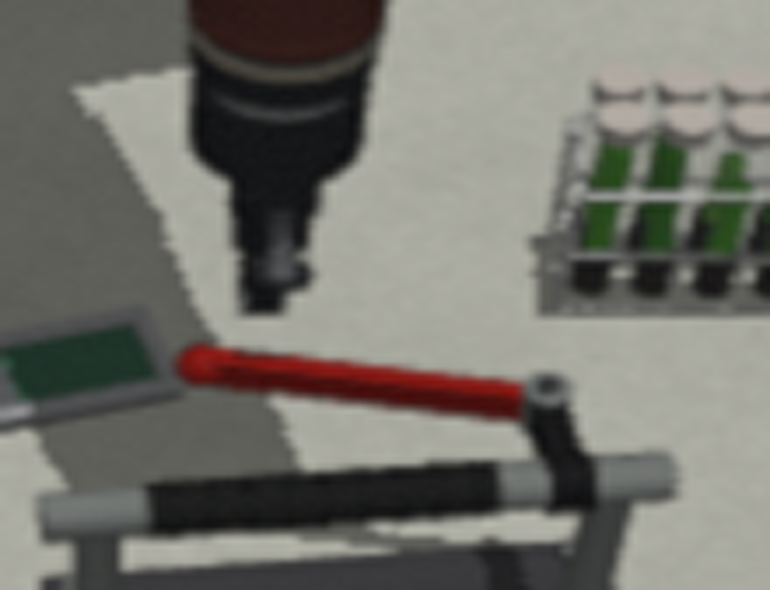

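The lever is back at its original pixels (336–383, 179–189). The measured swing was 15.2° (0.264 rad), so it made full travel and returned fully. Next I lift, align with the strip (96.4° yaw), and go behind the token.

```bash
python3 -m inch '[[0,-8,-40,0,0,0],[0,0,-40,0,0,-7],[0,0,-35,0,0,-7],[-55,-15,0,0,0,0],[-55,-15,0,0,0,0],[-55,-15,0,0,0,0],[-55,-15,0,0,0,0],[-30,0,0,0,0,0],[0,0,0,0,0,0]]'; python3 - <<'E'
from h import *
s=ctrl.read_state();p=s['ee_pos'];y=s['tool_rot'][2];print(s['tool_rot'])
d=np.array([-np.sin(np.radians(6.4)),np.cos(np.radians(6.4))]);g=np.array([.4421,.0792])
tgt=g-185*1e-3*d-np.array([.002,0]);e=tgt-p[:2]
print('tgt',tgt,'tool x,y mm',1e3*(e@[np.cos(y),np.sin(y)]),1e3*(e@[np.sin(y),-np.cos(y)]),'yaw err deg',np.degrees(y)-96.4)
E
```

```text
clock: 13.02
ee_pos: [0.4678, -0.1112, 0.2529]
tool_rot: [3.136, 0.003, 1.691]
force: [-0.5, 0.4, -0.0]
finger_gap: 0.002
[3.13647793e+00 2.67456404e-03 1.69112786e+00]
tgt [ 0.46072175 -0.10464707] tool x,y mm 7.361093664351786 -6.235837520974286 yaw err deg 0.49448896384146224
```

```bash
python3 -m inch '[[3,-6,0,0,0,0],[0,0,55,0,0,0],[0,0,55,0,0,0],[0,0,50,0,0,0],[0,0,40,0,0,0],[0,0,0,0,0,0],[0,0,0,0,0,0]]'; python3 - <<'E'
from h import *
S=ctrl.camera('scene');T=ctrl.camera('top')
cv2.imwrite('pics/s6.png',cv2.resize(S['image'][120:220,220:345],None,fx=6.2,fy=5.9,interpolation=2))
E
```

```text
clock: 13.9
ee_pos: [0.4637, -0.1035, 0.0507]
tool_rot: [3.132, 0.004, 1.699]
force: [-0.3, -0.4, 0.1]
finger_gap: -0.001
```

View pics/s6.png

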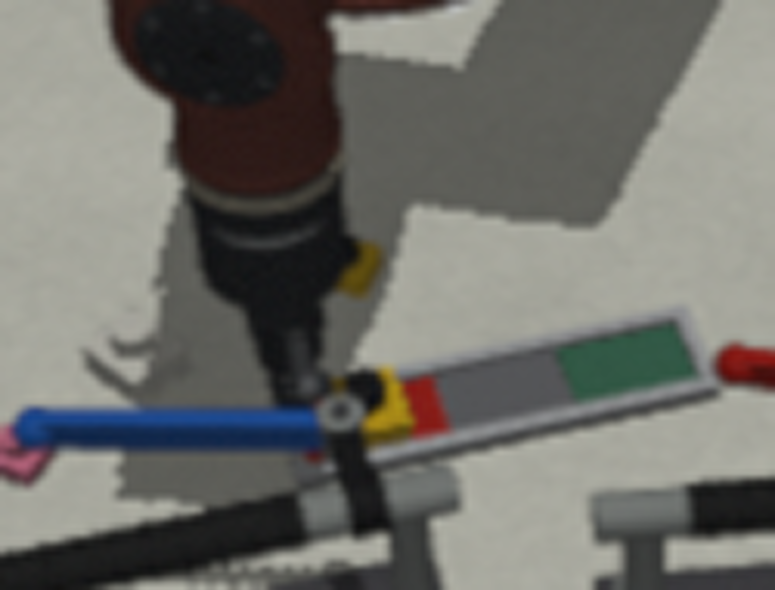

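The fingers stand just behind the token on its -y side, clear of the blue lever. I back off a little, lower the tips to about 17 mm and start pushing.

```bash
python3 -m inch '[[-4,0,0,0,0,0],[0,-1,6,0,0,0],[0,0,6,0,0,0],[0,0,0,0,0,0]]'; python3 -m inch '[[0,0,0,0,0,0]]'
```

```text
clock: 14.5
ee_pos: [0.4656, -0.1092, 0.0408]
tool_rot: [3.127, 0.007, 1.698]
force: [-0.1, -0.1, 0.1]
finger_gap: -0.0
clock: 14.62
ee_pos: [0.4654, -0.1091, 0.0406]
tool_rot: [3.127, 0.007, 1.698]
force: [0.5, 0.7, -0.8]
finger_gap: 0.002
```

```bash
python3 -m inch '[[6,-1,1.5,0.4,0,0.5],[6,-1,0,0.4,0,0.4],[6,0,0,0,0,0],[8,0,0,0,0,0],[8,0,0,0,0,0],[8,0,0,0,0,0]]'; python3 -m inch '[[10,0,0,0,0,0],[10,0,0,0,0,0],[10,0,0,0,0,0],[0,0,0,0,0,0]]'
```

```text
clock: 15.38
ee_pos: [0.4585, -0.0651, 0.0389]
tool_rot: [-3.141, 0.007, 1.681]
force: [0.4, -1.3, 1.0]
finger_gap: -0.001
clock: 15.88
ee_pos: [0.4547, -0.0323, 0.0388]
tool_rot: [-3.141, 0.007, 1.682]
force: [-0.3, -0.6, -0.0]
finger_gap: 0.0
```

```bash
python3 -m inch '[[10,0,0,0,0,0],[10,0,0,0,0,0],[10,0,0,0,0,0],[10,0,0,0,0,0],[10,0,0,0,0,0],[10,0,0,0,0,0],[0,0,0,0,0,0]]'; cat > tok.py <<'E'
from h import *
import sys
S=ctrl.camera('scene');T=ctrl.camera('top')
cv2.imwrite(f'pics/{sys.argv[1]}.png',cv2.resize(S['image'][120:220,220:345],None,fx=6.2,fy=5.9,interpolation=2))
cv2.imwrite(f'pics/{sys.argv[1]}t.png',cv2.resize(T['image'][200:300,260:400],None,fx=5.5,fy=5.5,interpolation=2))
d=np.array([-np.sin(np.radians(6.4)),np.cos(np.radians(6.4))]);g=np.array([.4421,.0792])
for n,c in(('S',S),('T',T)):
    H,Sa,V=cv2.split(cv2.cvtColor(c['image'],cv2.COLOR_BGR2HSV));m=((H>18)&(H<32)&(Sa>130)&(V>60)).astype('uint8')
    nn,l,st,ce=cv2.connectedComponentsWithStats(m)
    for i in range(1,nn):
        if st[i,4]>15:
            P=np.array([ray(c,x,y,.028)[:2] for y,x in zip(*np.nonzero(l==i))]);a=(P-g)@d*1e3+75
            if abs(((P.mean(0)-g)@[d[1],-d[0]]))<.03: print(n,st[i],'strip y range mm',a.min(),a.max())
E
python3 tok.py s7
```

```text
clock: 16.75
ee_pos: [0.4475, 0.0316, 0.0383]
tool_rot: [-3.141, 0.007, 1.682]
force: [0.2, 0.3, 0.3]
finger_gap: -0.001
S [311 174  13  14  90] strip y range mm 34.39868394552535 77.58125172083271
```

View pics/s7.png

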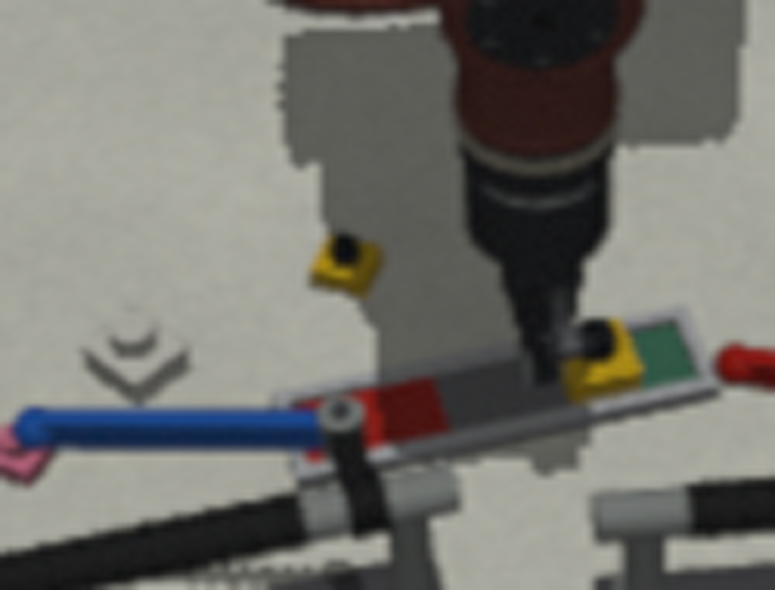

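The token is at the edge of the green field, centred at about y=57 mm with the knob at (597,337). It needs about 18 mm more to be centred.

```bash
python3 -m inch '[[7,0,0,0,0,0],[7,0,0,0,0,0],[5,0,0,0,0,0],[0,0,0,0,0,0]]'; python3 -m inch '[[-12,0,0,0,0,0],[-12,0,0,0,0,0],[-8,0,-5,0,0,0],[0,0,-40,0,0,0],[0,0,-50,0,0,0],[0,0,-50,0,0,0],[0,0,-45,0,0,0],[0,0,0,0,0,0]]'; python3 -m inch '[[-40,-40,0,0,0,0],[-40,-40,0,0,0,0],[-40,-40,0,0,0,0],[-40,-40,0,0,0,0],[0,0,0,0,0,0]]'; python3 tok.py s8
```

```text
clock: 17.35
ee_pos: [0.4458, 0.0506, 0.0382]
tool_rot: [3.141, 0.007, 1.681]
force: [-0.5, 0.1, 0.6]
finger_gap: 0.002
clock: 18.35
ee_pos: [0.449, 0.014, 0.2359]
tool_rot: [3.142, 0.007, 1.676]
force: [-0.3, 0.8, -1.1]
finger_gap: 0.001
clock: 18.98
ee_pos: [0.3014, -0.1679, 0.2347]
tool_rot: [-3.141, 0.007, 1.675]
force: [-0.1, 0.7, -0.7]
finger_gap: -0.002
S [315 173  14  13 109] strip y range mm 53.222941083892934 96.26650448691342
T [293 233  16  16 145] strip y range mm 55.95014395977839 94.91019338527266
```

View pics/s8.png

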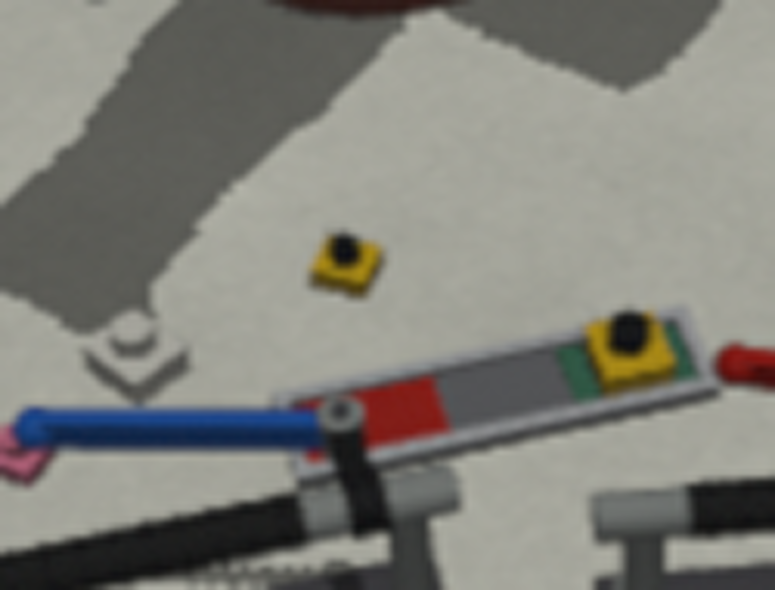

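View pics/s8t.png

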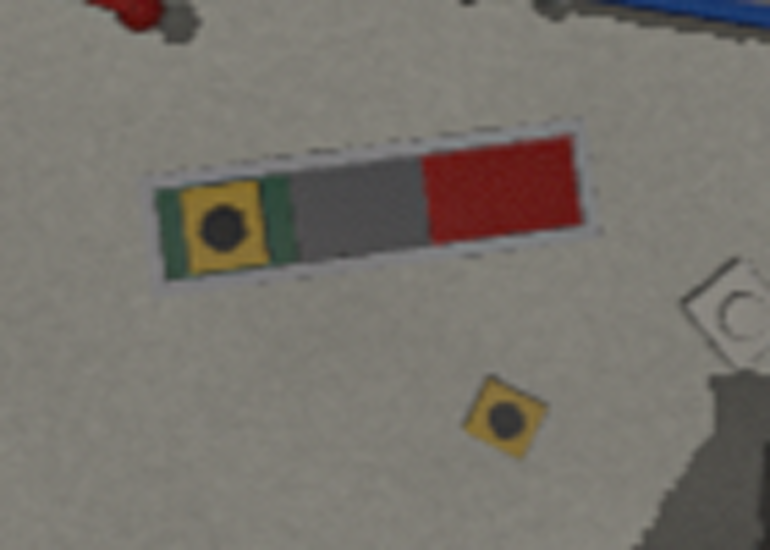

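The token (knob at (223,228) in the top crop) lies in the green field, with green showing on both sides. Before handing in, I compare the whole view with the first picture.

```bash
python3 - <<'E'
from h import *
for n in('top','scene'):
    a=cv2.imread(f'pics/{n}0.png');c=ctrl.camera(n)['image']
    cv2.imwrite(f'pics/{n}9.png',c)
    m=(cv2.absdiff(a,c).max(2)>70).astype('uint8')
    nn,l,st,ce=cv2.connectedComponentsWithStats(m);print(n,[s.tolist() for s in st[1:] if s[4]>8])
print(ctrl.read_state()['force'])
E
```

```text
top [[345, 227, 14, 15, 142], [294, 233, 14, 16, 111], [382, 279, 125, 121, 9336], [399, 280, 5, 7, 28], [269, 355, 28, 17, 140], [63, 358, 79, 42, 2076], [30, 391, 19, 9, 119], [226, 396, 10, 4, 24]]
scene [[236, 0, 8, 22, 99], [428, 0, 5, 5, 15], [315, 15, 5, 2, 9], [324, 14, 5, 2, 10], [296, 17, 6, 2, 11], [407, 32, 46, 32, 549], [298, 50, 52, 29, 792], [251, 61, 7, 6, 30], [216, 62, 36, 58, 1029], [301, 68, 124, 57, 2172], [320, 111, 8, 10, 35], [293, 119, 11, 7, 26], [304, 120, 29, 14, 161], [214, 123, 71, 45, 676], [237, 159, 5, 8, 17], [315, 173, 14, 11, 81], [272, 182, 14, 11, 71]]
[0.81590101 0.40656573 0.41798338]
```

View pics/top9.png

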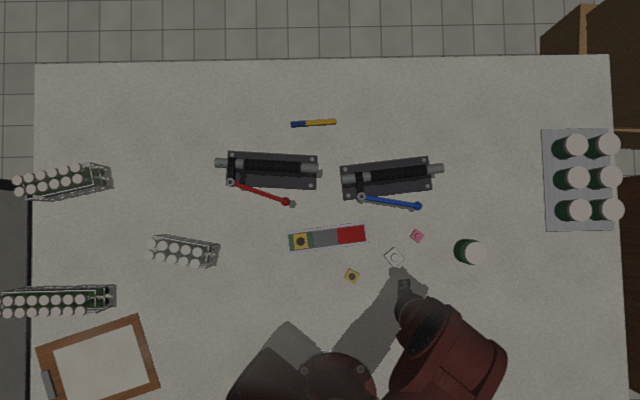

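Only the token, the arm and its shadow have changed. The levers, rack (185,250), jar (468,252), pen (313,123) and decoys are where they were.

```bash
python3 -c "
from cell import ctrl
print(ctrl.sign_off(), ctrl.read_state()['clock'])"
```

```text
the job is handed in; nothing more can be done
the job is handed in; nothing more can be done
```

The brake check is done and the job was handed in at about 19 s of the 56 s allowed; the hand-in gives no verdict.

- **Brake lever:** I pressed the red lever with the backs of the shut fingers until it stalled at its stop. The swing measured in the images was 0.264 rad against the stated 0.26. I held it for about 2 s at 12–13 N along the push, then let go. It sprang back to the same pixels as before, and the last images show it released.
- **Token:** I pushed the yellow token along the strip without lifting it. It now lies at about y = 55 to 95 mm, inside the green field (40 to 110 mm), with green visible on both sides.
- **Bystanders:** Comparing the first and last pictures, only the token, the arm and its shadow changed. The blue lever, rack, jar, pen and look-alike tokens are where they were.

**What went less cleanly:**
- **First touch:** my first contact with the lever was about 7 mm too high and barely moved it (3.5 N), so I backed off, lowered the fingers and pressed again.
- **Force at the stop:** it briefly reached about 17 N along the push and about 23 N in all, before I eased it off. The lever then came about 1.5 mm off the stop for roughly half a second before the steady hold.
- **Upward force:** about 8 N was read upward on the tool during the hold. I put this down to friction on the blade but did not confirm it.

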